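# Peel the stuck liner off the instrument trays and hold it over the light viewer

## Task

Take the plaster jaw model out of the white liner tray and stand it, teeth up, on the middle of the black rubber mat. Then peel the liner, which sticks in the sprung catches of the steel trays, by raising its tabbed corner first while the opposite corner still sits in the steel tray, lift it free leaving the steel trays where they are, and finish while still holding it in the gripper, roughly level and still, about a hand's width above the middle of the light viewer. Nothing is put down at the end, and the other things on the bench stay where they are.

Things in the scene. Friction and masses are not known exactly. Their poses are not given: they have to be found in the camera images.
- jaw: plaster jaw model: block 44 (x) x 56 (y) x 22 high with a horseshoe of teeth up to 32 high on top; 140 g; starts inside the liner on its floor. Origin: centre of underside, z up. Grip it across x (44 mm) by the block
- liner: white plastic formed tray; outside 146 (x) x 106 (y) at the floor, 174 x 134 at the rim, 30 deep, 3 thick, rim lip 4 wide; 90 g. Origin: centre of underside, z up. Stands on the floor of the top steel tray with 2 play around. Its rim is 10 above the steel rim. Four sprung catches hold it: each gives way to 1 to 2 N when the lip beside it has risen about 8; all four at once come near lifting the trays
- liner_tab (a point): middle of the top edge of the liner's only finger tab, at its (-x,-y) corner: (-87.5,-67.5,60) in the liner frame, 30 above the rim. The tab is an upright plate 8 thick, 34 wide; its thickness runs along the liner's (1,1) direction, 45 degrees to the sides. Pinch it across the thickness from above, fingertips no lower than the rim
- liner_near (a point): underside of the liner's floor at the tabbed corner, (-68,-48,0) in the liner frame
- liner_far (a point): underside of the liner's floor at the opposite corner, (68,48,0) in the liner frame
- pile: three nested steel trays that stay together as one loose piece of 590 g; rim 199 x 159, 38 above the bench; floor of the top tray 18 above the bench, 150 x 110. Origin: centre of underside, axes as the liner's. Dark sprung catches 16 wide stand on its rim at x = -45 and 45, y = -75 and 75, up to 59 above the bench, and reach 3 over the liner's lip; the rising lip pushes them outwards
- mat_top (a point): centre of the top face of the fixed black rubber mat, 130 x 130 x 4 thick
- viewer_top (a point): centre of the white glowing top of the fixed light viewer, a flat grey box 200 (x) x 160 (y) x 22 high; z up
- jar: bystander: small amber glass jar with a screw cap, diameter 44, 50 tall. Origin: centre of underside
- dappen: bystander: small white ceramic bowl, diameter 48, 30 tall. Origin: centre of underside
- waxbox: bystander: cardboard box 55 x 90 x 24 lying flat. Origin: centre of underside
- probe: bystander: steel hand probe lying flat, about 165 long, 10 thick. Origin: centre of underside
- flaskring: bystander: brass ring, outer diameter 48, 22 tall. Origin: centre of underside
- impression: bystander: horseshoe aluminium impression tray with a short handle, about 90 x 65 x 18. Origin: centre of underside
Things that resemble listed ones, but are neither listed nor needed, are in the scene too. Of the things shaped like the part that bears mat_top, the black one is meant.

How it is judged:
By the outcome, as a careful person would: the job done as asked, in the order asked, and still so for the second after the job is handed in, while the arm keeps its last pose, push and grip.
It also fails if it takes over 56 s, if anything falls off the work surface, if the arm or the gripper's body presses on something with over 40 N, if the wrist force passes 120 N, or if a joint passes its speed limit or range.

## Robot

A 6-joint arm with a two-finger parallel gripper is mounted at the origin on the work surface. World frame = base frame: x ahead of the robot, y to its left, z up, the work surface at z = 0. Lengths are in m, angles in degrees, forces in N, time in s.
With the tool pointing down it reaches from about 0.4 to 0.825 m from the base axis. Payload 7 kg.
Tool frame: the origin (TCP) lies on the centre line of the jaws, within the pads' length; the fingertips stand 11 mm ahead of it and the grasp point (between the pads) lies 8 mm behind it; z points along the fingers, y is the line along which they close (so a half turn about z gives the same grasp; the last joint's range is limited). The gripper opens to 88 mm and grips with 3 to 60 N. Pads are 19 mm wide; open, the fingers measure 130 mm over their backs; the gripper's body (78 mm by 193 mm) begins 47 mm behind the grasp point.
Start: joints at [90.59, 20.546, 0.682, 0, -70.136, -16.507], TCP at [0.185, 0.649, 0.238] pointing down, gripper open.
Joint ranges: [-176.03, 176.03], [-82.01, 121.73], [-58.28, 71.71], [-173.87, 95.51], [-174.79, -0.11], [-173.66, 173.66]. Speed limits (degrees/s): [136.94, 136.94, 172.46, 180, 180, 180].

## Interface

Orientations are given as [roll, pitch, yaw] about the fixed x, y, z axes, in that order (R = Rz(yaw) Ry(pitch) Rx(roll)).
In Python, from plant import r, capture, camera_model, job gives the robot as it stands.
- The arm moves only by the tool drive_tool, never from a script. Its argument "increments" is a list that holds one entry, the list of rows, each a list of 5 numbers: the gripper's target within -1 to 1 (fully open at 1, half-way at 0, shut at -1), then the shift along the tool's x, y, z scaled (see below), then the turn about the tool's z scaled (see below). In form: [[[gripper, tx, ty, tz, roll], ...]]. A call has 1 to 5 rows; each row is the pose to reach, as a shift and turn from the pose commanded when the call began, along the tool's axes at that moment, turning the shorter way round; what a row does not reach only later rows make up. The controller multiplies each number of a shift by 120 mm and each number of a turn by 360 degrees. A row lasts 1/8 s, in which the tool goes at most 62.5 mm and 10.7 degrees, less where a joint would pass 70% of its speed; a pose out of reach is approached as far as the arm can. A call with a number of a shift or a turn outside -1 to 1 is refused whole. A call with a gripper value outside its range is refused whole. The fingers move at their own pace and stop on an object; "squeeze" is the grip in N (left out, the last holds). Time passes only in rows, so rows that repeat a pose let the fingers close. It gives the time, the measured TCP pose, the force, the opening and the grip force at its end, in the units of the state.
- r.get_state(): the state, without advancing time (a new reading comes with each control period).
- capture(name): name is "side" or "top"; returns the picture (400x640x3 uint8, red, green, blue); there is no depth.
- camera_model(name): a dict with "camera_matrix" (3x3 intrinsics, pixels), "k1" (the pictures are not rectified: a ray, as slopes to the right and down, at radius r is drawn at 1 + k1 r^2 times it, then the intrinsics apply), "rvec" (rotation vector, rad) and "tvec" (3), from world to camera coordinates, as OpenCV has them. Camera axes: x right, y down, z forward; pixel columns grow to the right and rows downward; lengths in m; the calibration is good to about 2 mm. A picture is of the moment at which its call begins. camera_model takes no time and is no camera call.
- job.close_job(): hands the job in; it is judged then, once.
The state is a dict: "time_s": time; "joints": joint angles; "qd": joint speeds; "joint_torque": joint torques, N m; "tcp_pos": TCP position; "eef_rot": TCP orientation; "contact_force": force on the tool from outside, world axes, zero at the start; "moment": the same for the moment, N m; "gripper_width": finger opening in m; "gripper_force": force on a finger pad.
Only numpy, scipy, OpenCV 4.12 (cv2) and the standard library are available. Lean on these libraries where they do the work, as an engineer would, in place of code of your own. Each camera call takes 0.05 s, during which the arm holds its last target. There are 200 camera calls.

## Working session

There is one attempt and no reset: what is moved stays moved. The work goes in short steps, Python scripts to look and compute and a tool call to move; the robot and the scene stay as the last step left them, time stands still between calls to the robot, and variables do not carry over. Pictures are saved under pics/ and viewed, at most 11 in all, crops included, and the job is handed in when it is done.

Besides the shell and the picture viewer there is one more tool, called after "Emit:" as a command line: name --argument value ..., lists and objects as JSON in quotes. drive_tool: Moves the arm, as the interface text tells. Its arguments: {"type":"object","properties":{"increments":{"type":"array"},"squeeze":{"type":"number"}},"required":["increments"]}

```bash
mkdir -p pics; cat > h.py <<'E'
import numpy as np, cv2
from plant import r, capture, camera_model, job
def P(cam,pts):
    m=camera_model(cam);X=np.float64(pts).reshape(-1,3)@cv2.Rodrigues(np.float64(m["rvec"]))[0].T+np.float64(m["tvec"]).ravel()
    s=X[:,:2]/X[:,2:];s=s*(1+m["k1"]*(s**2).sum(1,keepdims=True));K=np.float64(m["camera_matrix"])
    return s@K[:2,:2].T+K[:2,2]
def ray(cam,px):
    m=camera_model(cam);K=np.float64(m["camera_matrix"]);R=cv2.Rodrigues(np.float64(m["rvec"]))[0]
    s=cv2.undistortPoints(np.float64(px).reshape(-1,1,2),K,np.array([m["k1"],0,0,0.]))[:,0]
    # model is multiplicative k1 on undistorted slopes = OpenCV model
    return -R.T@np.float64(m["tvec"]).ravel(), np.c_[s,np.ones(len(s))]@R
def W(cam,px,z):
    o,d=ray(cam,px);return o+d*((z-o[2])/d[:,2:])
def save(n,im): cv2.imwrite("pics/"+n,cv2.cvtColor(im,cv2.COLOR_RGB2BGR))
E
python3 - <<'E'
from h import *
print({k:np.round(v,3) for k,v in r.get_state().items()})
for c in("side","top"):
    m=camera_model(c);print(c,m, ray(c,[[320,200]]))
    im=capture(c);save(c+"0.png",im)
E
```

```text
{'time_s': np.float64(0.0), 'joints': array([ 9.0591e+01,  2.0591e+01,  6.3200e-01, -2.1000e-02, -7.0135e+01,
       -1.6509e+01]), 'qd': array([ 0.001,  0.137,  0.101,  0.025, -0.057,  0.052]), 'joint_torque': array([ 0.0000e+00, -5.8272e+01,  2.9305e+01,  6.9970e+00,  7.0000e-03,
       -0.0000e+00]), 'tcp_pos': array([0.185, 0.649, 0.237]), 'eef_rot': array([ 1.79904e+02, -8.00000e-03, -1.59240e+01]), 'contact_force': array([ 0.578, -0.111, -0.336]), 'moment': array([ 0.078, -0.007,  0.003]), 'gripper_force': np.float64(0.0), 'gripper_width': np.float64(0.087)}
side {'camera_matrix': array([[363.05654115,   0.        , 316.15356679],
       [  0.        , 363.05654115, 206.96757265],
       [  0.        ,   0.        ,   1.        ]]), 'k1': -0.025136735834473473, 'rvec': array([ 2.26235599, -0.48384399,  0.18990804]), 'tvec': array([-0.48162091,  0.23457668,  0.76364127])} (array([ 0.28829789, -0.57294332,  0.67731321]), array([[ 0.30166284,  0.69152655, -0.65671236]]))
top {'camera_matrix': array([[371.75084481,   0.        , 319.59320077],
       [  0.        , 371.75084481, 200.34454098],
       [  0.        ,   0.        ,   1.        ]]), 'k1': -0.08217997603819273, 'rvec': array([ 2.12027304, -2.15405525,  0.22353236]), 'tvec': array([0.03425177, 0.5277492 , 1.03912369])} (array([0.33092083, 0.05540635, 1.11664318]), array([[ 0.18238471, -0.02824262, -0.98282258]]))
```

View pics/top0.png

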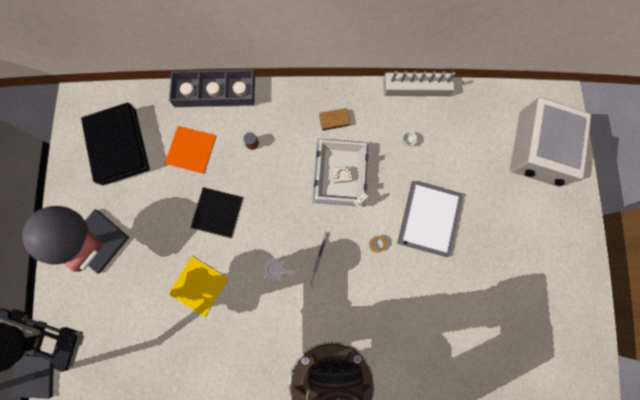

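View pics/side0.png

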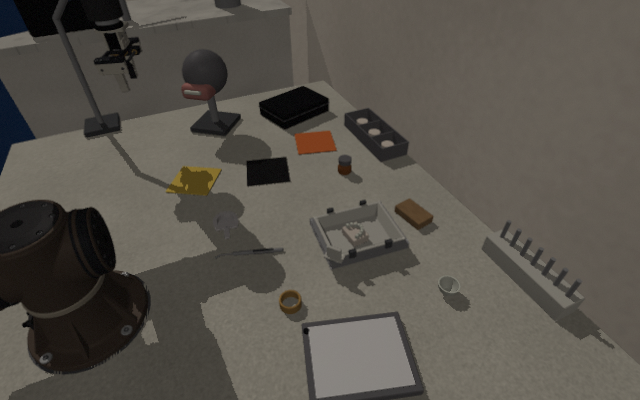

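The top view shows the tray pile at about (342,172), with its tab at (361,200), the black mat at (217,212) and the viewer at (431,218). The side view shows the same things unobstructed. I'll zoom in on the tray in both views.

```bash
python3 - <<'E'
from h import *
t=cv2.imread("pics/top0.png");s=cv2.imread("pics/side0.png")
a=cv2.resize(t[130:215,305:380],None,fx=5,fy=5,interpolation=3);b=cv2.resize(s[195:270,300:415],None,fx=3.6,fy=3.6,interpolation=3)
h=max(a.shape[0],b.shape[0]);pad=lambda i:cv2.copyMakeBorder(i,0,h-i.shape[0],0,0,0)
cv2.imwrite("pics/z.png",np.hstack([pad(a),pad(b)]))
def quad(m,name,z):
    c=max(cv2.findContours(m.astype(np.uint8),0,2)[0],key=cv2.contourArea)
    w=W("top",c[:,0].astype(float),z);(cx,cy),(w_,h_),an=cv2.minAreaRect(np.float32(w[:,:2]*1000));print(name,cx,cy,w_,h_,an)
v=t.astype(int)
g=v.max(2)
m=np.zeros(g.shape,bool);m[180:245,185:250]=g[180:245,185:250]<45;quad(m,"mat",.004)
hs=np.zeros(g.shape,bool);hs[175:262,392:470]=v[175:262,392:470].min(2)>215;quad(hs,"viewerglow",.022)
print(v[212,217],v[218,431],v[190,390],v[246,440])
E
```

```text
mat 504.77081298828125 337.8560485839844 125.04843139648438 123.865966796875 75.1082534790039
viewerglow 475.274658203125 -309.4393615722656 130.81105041503906 170.71461486816406 73.50836181640625
[23 22 26] [228 227 233] [180 194 202] [228 226 231]
```

View pics/z.png

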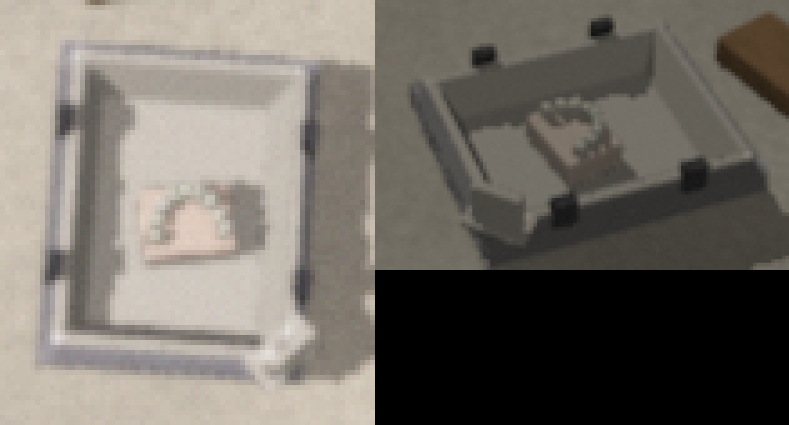

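The crop shows the jaw (pink block) spanning about (332–352,166–182) in the full top image, and four dark catches around the tray. The tab is at the lower right. Next I'll measure the tray frame from the catches and the jaw from its pink mask.

```bash
python3 - <<'E'
from h import *
z=lambda l:np.array(l)/5+[305-.4,130-.4]
C=z([[66,118],[310,138],[54,265],[302,285]])
w=W("top",C,.052)*1000;print("catch",w.round(1),w.mean(0).round(1))
dx=(w[0]-w[2]+w[1]-w[3]);dy=(w[0]-w[1]+w[2]-w[3]);print("yaw",np.degrees(np.arctan2(dx[1],dx[0])),np.degrees(np.arctan2(-dy[0],dy[1])),np.linalg.norm(dx)/2,np.linalg.norm(dy)/2)
# side view catches
S=np.array([[482,52],[600,25],[565,207],[693,172]]);S=(S-[375,0])/3.6+[300-.4,195-.4]
ws=W("side",S,.052)*1000;print("side",ws.round(1),ws.mean(0).round(1))
rim=z([[66,42],[320,62],[38,366],[300,380]]);wr=W("top",rim,.038)*1000;print("rim",wr.round(1),wr.mean(0))
T=z([[282,352]]);print("tab top",W("top",T,.075)*1000)
s=(np.array([[498,212]])-[375,0])/3.6+[300-.4,195-.4];print("tab side",W("side",np.array(s),.068)*1000)
for cam,roi in(("top",(160,190,325,360)),("side",(215,250,340,380))):
    im=cv2.imread(f"pics/{cam}0.png");a,b,c,d=roi
    q=im[a:b,c:d].astype(int);m=(q[...,2]-q[...,0]>(22 if cam=="top" else 18)).astype(np.uint8)
    print(cam);print("\n".join("".join(".#"[k] for k in l) for l in m))
    k=max(cv2.findContours(m,0,2)[0],key=cv2.contourArea)[:,0]+[c,a]
    print(W(cam,k.astype(float),.043)[:,:2].mean(0),cv2.minAreaRect(np.float32(W(cam,k.astype(float),.043)[:,:2]*1000)))
E
```

```text
catch [[ 670.7   28.8   52. ]
 [ 656.9 -117.1   52. ]
 [ 580.7   37.4   52. ]
 [ 566.8 -108.5   52. ]] [618.8 -39.9  52. ]
yaw -5.450814788262957 -5.410657551536989 90.48601236993439 146.57810759181447
side [[ 582.7   43.5   52. ]
 [ 672.5   33.8   52. ]
 [ 568.7 -108.3   52. ]
 [ 657.  -116.5   52. ]] [620.2 -36.9  52. ]
rim [[ 723.7   27.6   38. ]
 [ 709.6 -127.7   38. ]
 [ 523.    47.6   38. ]
 [ 512.5 -107.2   38. ]] [617.20134407 -39.92393438  38.        ]
tab top [[522.63527338 -91.88489425  75.        ]]
tab side [[ 522.63348988 -106.80043326   68.        ]]
top
...................................
...................................
...................................
...................................
...................................
...................................
...................................
.........#.#...........###.........
........#####..........###.........
.......######...........##.........
.......#####.....###....##.........
.......####....######...##.........
.......###....########.............
.......###...##########............
.......###...#######
[... 1541 characters left out ...]
....
..........####..........................
...........###..........................
............###.........................
............####........................
..............#.........................
........................................
........................................
........................................
........................................
........................................
........................................
........................................
........................................
........................................
[ 0.60022387 -0.04500192] ((593.38671875, -44.5775146484375), (36.62648010253906, 38.25006103515625), 46.697017669677734)
```

```bash
cat > plan.py <<'E'
import numpy as np
def plan(p,yaw,targets):
    """targets: list of (x,y,z,yaw) mm/deg ; prints number rows [tx,ty,tz,roll] rounded to .005/.001, tracks commanded pose"""
    p=np.array(p,float)
    for t in targets:
        c,s=np.cos(np.radians(yaw)),np.sin(np.radians(yaw));A=np.array([[c,s,0],[s,-c,0],[0,0,-1]])
        v=np.round(A@(np.array(t[:3],float)-p)/120,3);dr=(yaw-t[3]+180)%360-180;q=round(dr/360,3)
        d=np.linalg.norm(v)*120;print(v.tolist(),q,"rows>=",round(max(d/62.5,abs(dr)/10.7),2),"" if abs(v).max()<=1 else "TOO FAR",end=" ")
        p=p+A.T@v*120;yaw-=q*360;print("->",p.round(1),round(yaw,2))
    return p,yaw
E
python3 - <<'E'
from plan import *
a=np.array([185,649,238]);b=np.array([611,-40,160])
L=[(*(a+(b-a)*k/6),-15.92-67.08*min(1,k/5)) for k in range(1,7)]
plan(a,-15.92,L)
E
```

```text
[0.831, 0.758, 0.108] 0.037 rows>= 2.17  -> [255.9 534.2 225. ] -29.24
[0.984, 0.546, 0.109] 0.038 rows>= 2.17  -> [327.  419.3 212. ] -42.92
[1.085, 0.298, 0.108] 0.037 rows>= 2.17 TOO FAR -> [398.  304.5 199. ] -56.24
[1.124, 0.04, 0.108] 0.037 rows>= 2.17 TOO FAR -> [468.9 189.7 186. ] -69.56
[1.104, -0.221, 0.109] 0.037 rows>= 2.17 TOO FAR -> [540.   74.8 173. ] -82.88
[1.023, -0.468, 0.108] 0.0 rows>= 2.17 TOO FAR -> [611.  -40.1 160. ] -82.88
```

Emit:
drive_tool --increments '[[[1,0.83,0.76,0.11,0.037],[1,0.83,0.76,0.11,0.037],[1,0.83,0.76,0.11,0.037]]]'

```text
time_s: 0.48
tcp_pos: [0.2571, 0.5307, 0.2241]
eef_rot: [179.9, -0.0, -29.4]
contact_force: [-0.7, 0.0, 0.2]
gripper_width: 0.0879
gripper_force: 0.0
```

Emit:
drive_tool --increments '[[[1,0.98,0.55,0.11,0.038],[1,0.98,0.55,0.11,0.038],[1,0.98,0.55,0.11,0.038]]]'

```text
time_s: 0.85
tcp_pos: [0.3272, 0.4163, 0.2109]
eef_rot: [179.9, -0.0, -43.1]
contact_force: [-1.1, 0.5, 0.2]
gripper_width: 0.0876
gripper_force: 0.0
```

Emit:
drive_tool --increments '[[[0.5,1,0.3,0.11,0.037],[0.5,1,0.3,0.11,0.037],[0.5,1,0.3,0.11,0.037]]]'

```text
time_s: 1.23
tcp_pos: [0.3906, 0.3085, 0.1976]
eef_rot: [179.9, -0.0, -56.4]
contact_force: [-1.2, 0.4, 0.1]
gripper_width: 0.0672
gripper_force: 0.0
```

Emit:
drive_tool --increments '[[[0.5,1,0.04,0.11,0.037],[0.5,1,0.04,0.11,0.037],[0.5,1,0.04,0.11,0.037]]]'

```text
time_s: 1.6
tcp_pos: [0.4534, 0.2069, 0.1842]
eef_rot: [179.9, -0.0, -69.7]
contact_force: [0.0, -0.1, 0.3]
gripper_width: 0.0656
gripper_force: 0.0
```

Emit:
drive_tool --increments '[[[0.5,1,-0.22,0.11,0.037],[0.5,1,-0.22,0.11,0.037],[0.5,1,-0.22,0.11,0.037]]]'

```text
time_s: 1.98
tcp_pos: [0.5204, 0.1039, 0.1708]
eef_rot: [179.9, -0.0, -83.0]
contact_force: [-0.7, 1.0, -0.5]
gripper_width: 0.0654
gripper_force: 0.0
```

```bash
python3 - <<'E'
from plan import *
plan([520.5,103.7,171],-83,[(590,0,150,-83),(611,-40,120,-83),(611,-40,35,-83)])
E
```

```text
[0.928, -0.47, 0.175] 0.0 rows>= 2.03  -> [590.1   0.  150. ] -83.0
[0.352, -0.133, 0.25] 0.0 rows>= 0.87  -> [611.  -39.9 120. ] -83.0
[0.0, 0.0, 0.708] 0.0 rows>= 1.36  -> [611.  -39.9  35. ] -83.0
```

Emit:
drive_tool --increments '[[[0.5,0.93,-0.47,0.17,0],[0.5,0.93,-0.47,0.17,0],[0.5,0.93,-0.47,0.17,0]]]'

```text
time_s: 2.35
tcp_pos: [0.5902, 0.0007, 0.1498]
eef_rot: [179.9, -0.0, -83.0]
contact_force: [0.2, -0.1, -0.5]
gripper_width: 0.0656
gripper_force: 0.0
```

Emit:
drive_tool --increments '[[[0.5,0.35,-0.13,0.25,0],[0.5,0.35,-0.13,0.25,0],[0.5,0.35,-0.13,0.25,0]]]'

```text
time_s: 2.72
tcp_pos: [0.6097, -0.0364, 0.1214]
eef_rot: [-180.0, 0.0, -82.8]
contact_force: [0.3, 0.7, 0.2]
gripper_width: 0.0658
gripper_force: 0.0
```

```bash
python3 - <<'E'
from h import *
s=r.get_state();print(s["tcp_pos"],s["eef_rot"])
t=capture("top");q=capture("side");t=t[:,:,::-1];q=q[:,:,::-1]
a=cv2.resize(t[130:215,305:380],None,fx=5,fy=5,interpolation=3);b=cv2.resize(q[165:270,300:415],None,fx=3.6,fy=3.6,interpolation=3)
h=max(a.shape[0],b.shape[0]);pad=lambda i:cv2.copyMakeBorder(i,0,h-i.shape[0],0,0,0)
cv2.imwrite("pics/z2.png",np.hstack([pad(a),pad(b)]))
E
```

```text
[ 0.60972904 -0.03639056  0.12137445] [-1.79989854e+02  5.71664370e-04 -8.27786671e+01]
```

View pics/z2.png

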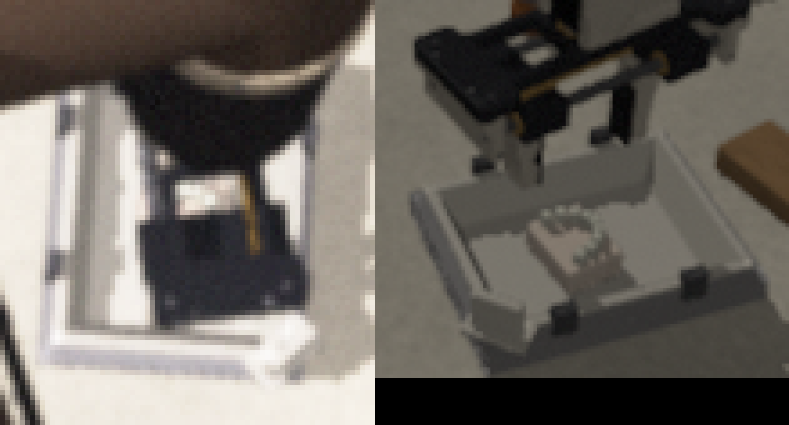

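The view shows the fingers straddling the jaw along x, with clearance to the liner walls. I'll descend and grip.

Emit:
drive_tool --increments '[[[0.5,0.02,0.01,0.3,0],[0.5,0.02,0.01,0.5,0],[0.5,0.02,0.01,0.62,0],[0.5,0.02,0.01,0.7,0],[0.5,0.02,0.01,0.7,0]]]'

```text
time_s: 3.45
tcp_pos: [0.6086, -0.0404, 0.0372]
eef_rot: [180.0, -0.0, -82.8]
contact_force: [0.4, -0.7, -0.4]
gripper_width: 0.0658
gripper_force: 0.0
```

Emit:
drive_tool --increments '[[[-1,0,0,0,0],[-1,0,0,0,0],[-1,0,0,0,0],[-1,0,0,0,0],[-1,0,0,0,0]]]' --squeeze 20

```text
time_s: 4.08
tcp_pos: [0.609, -0.0407, 0.0377]
eef_rot: [-179.9, -0.0, -82.9]
contact_force: [-0.8, -0.2, 6.1]
gripper_width: 0.0439
gripper_force: 19.8
```

Emit:
drive_tool --increments '[[[-1,0,0,-0.1,0],[-1,0,0,-0.4,0],[-1,0,0,-0.8,0],[-1,0,0,-0.8,0]]]'

```text
time_s: 4.58
tcp_pos: [0.611, -0.0404, 0.1378]
eef_rot: [-179.6, 0.0, -82.8]
contact_force: [-0.1, -1.7, -1.5]
gripper_width: 0.044
gripper_force: 19.8
```

```bash
python3 - <<'E'
from plan import *
from h import *
s=r.get_state();p=s["tcp_pos"]*1000;y=s["eef_rot"][2];print(p,y,s["gripper_width"],s["contact_force"])
b=np.array([505,338,110]);L=[(*(p+(b-p)*k/4),y) for k in range(1,5)]
plan(p,y,L+[(505,338,21,y)])
E
```

```text
[611.04457993 -40.40648533 137.81233796] -82.83982367151347 0.04399048760774895 [-0.05013027 -1.67994497 -1.45854926]
[-0.81, 0.121, 0.058] 0.0 rows>= 1.58  -> [584.5  54.2 130.9] -82.84
[-0.809, 0.121, 0.058] 0.0 rows>= 1.57  -> [558.  148.7 123.9] -82.84
[-0.81, 0.121, 0.058] 0.0 rows>= 1.58  -> [531.5 243.4 116.9] -82.84
[-0.81, 0.121, 0.058] 0.0 rows>= 1.58  -> [505. 338. 110.] -82.84
[0.0, -0.0, 0.741] 0.0 rows>= 1.42  -> [505.  338.   21.1] -82.84
```

Emit:
drive_tool --increments '[[[-1,-0.27,0.04,0.02,0],[-1,-0.6,0.09,0.04,0],[-1,-0.97,0.145,0.06,0]]]'

```text
time_s: 4.95
tcp_pos: [0.576, 0.0732, 0.1254]
eef_rot: [179.9, -0.0, -82.9]
contact_force: [-0.7, 0.0, -0.9]
gripper_width: 0.0437
gripper_force: 19.8
```

Emit:
drive_tool --increments '[[[-1,-0.4,0.06,0.02,0],[-1,-0.8,0.12,0.04,0],[-1,-1,0.15,0.06,0]]]'

```text
time_s: 5.32
tcp_pos: [0.543, 0.1914, 0.1183]
eef_rot: [180.0, -0.0, -82.8]
contact_force: [0.4, -0.3, -1.7]
gripper_width: 0.044
gripper_force: 19.8
```

Emit:
drive_tool --increments '[[[-1,-0.4,0.06,0.02,0],[-1,-0.8,0.12,0.04,0],[-1,-1,0.15,0.06,0],[-1,-1,0.15,0.06,0]]]'

```text
time_s: 5.82
tcp_pos: [0.5105, 0.3074, 0.1108]
eef_rot: [179.9, -0.0, -82.8]
contact_force: [0.2, -1.1, -2.0]
gripper_width: 0.044
gripper_force: 19.8
```

```bash
python3 - <<'E'
from plan import *
from h import *
s=r.get_state();p=s["tcp_pos"]*1000;y=s["eef_rot"][2];print(p,y,s["gripper_width"],s["contact_force"])
plan(p,y,[(505,338,60,y),(505,338,21,y)])
q=capture("side");save("s3.png",cv2.resize(q[60:260,170:370],None,fx=3,fy=3))
E
```

```text
[510.54037723 307.39741114 110.78033954] -82.76516657710434 0.04401569553600781 [ 0.16501196 -1.14045936 -2.04940968]
[-0.259, 0.014, 0.423] 0.0 rows>= 0.95  -> [505. 338.  60.] -82.77
[0.0, -0.0, 0.325] 0.0 rows>= 0.62  -> [505. 338.  21.] -82.77
```

View pics/s3.png

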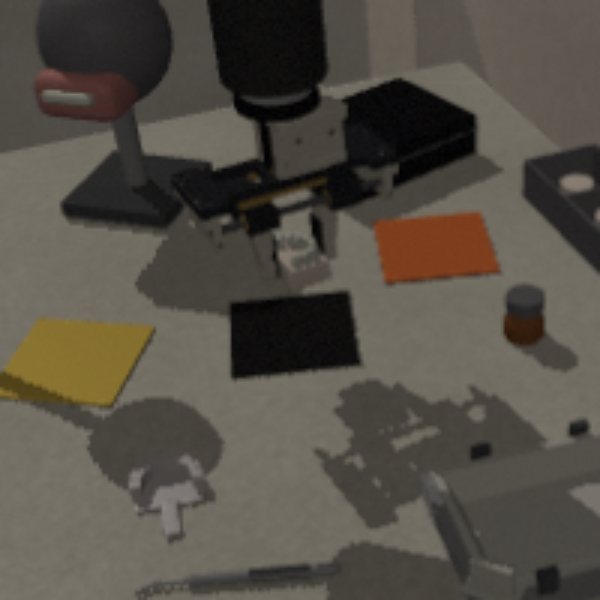

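The jaw is held upright above the mat, whose corners in the side crop are around (230–358, 293–377). I'll lower it.

Emit:
drive_tool --increments '[[[-1,-0.26,0.01,0.3,0],[-1,-0.26,0.01,0.5,0],[-1,-0.26,0.01,0.64,0],[-1,-0.26,0.01,0.69,0],[-1,-0.26,0.01,0.69,0]]]'

```text
time_s: 6.5
tcp_pos: [0.5067, 0.3366, 0.0289]
eef_rot: [-180.0, -0.0, -82.9]
contact_force: [0.4, 0.0, -1.1]
gripper_width: 0.0435
gripper_force: 19.8
```

```bash
python3 - <<'E'
from plan import *
from h import *
s=r.get_state();p=s["tcp_pos"]*1000;y=s["eef_rot"][2];print(p,y,s["gripper_width"],s["contact_force"])
plan(p,y,[(505,338,21,y)])
print(W("side",np.array([[231,305],[348,293],[358,363],[233,377]])/3+[170,60],.004)*1000)
E
```

```text
[506.71469113 336.64707941  28.93541155] -82.91600756823881 0.043508866100342006 [ 0.40987198  0.03304946 -1.10362857]
[-0.013, 0.013, 0.066] 0.0 rows>= 0.13  -> [505. 338.  21.] -82.92
[[460.69588276 407.53510747   4.        ]
 [582.92518724 374.83622173   4.        ]
 [549.44891714 254.3824186    4.        ]
 [428.85012795 285.96473495   4.        ]]
```

```bash
python3 - <<'E'
from h import *
for cam,roi in(("top",(180,245,185,250)),("side",(150,192,238,296))):
    im=cv2.imread(f"pics/{cam}0.png").max(2);a,b,c,d=roi
    for th in (45,60) if cam=="top" else (25,35,45):
        m=np.zeros(im.shape,np.uint8);m[a:b,c:d]=im[a:b,c:d]<th
        k=max(cv2.findContours(m,0,2)[0],key=cv2.contourArea)[:,0].astype(float)
        print(cam,th,cv2.minAreaRect(np.float32(W(cam,k,.004)[:,:2]*1000)), np.float32(W(cam,np.argwhere(m)[:,::-1].astype(float),.004)[:,:2]*1000).mean(0))
E
```

```text
top 45 ((504.77081298828125, 337.8560485839844), (125.04843139648438, 123.865966796875), 75.1082534790039) [504.57935 337.5171 ]
top 60 ((504.44317626953125, 337.89593505859375), (127.44217681884766, 126.00284576416016), 75.10488891601562) [504.54208 337.5843 ]
side 25 ((504.70037841796875, 334.1923828125), (128.3515167236328, 125.35307312011719), 75.64241027832031) [503.6958 332.105 ]
side 35 ((505.38677978515625, 334.1739807128906), (130.22869873046875, 126.21493530273438), 74.77272033691406) [503.32874 331.52658]
side 45 ((505.8703308105469, 334.1017150878906), (132.19134521484375, 126.47126007080078), 74.42253112792969) [503.65482 331.27338]
```

Emit:
drive_tool --increments '[[[-1,0,0.01,0.03,0],[-1,0,0.01,0.05,0],[-1,0,0.01,0.06,0],[-1,0,0.01,0.065,0],[-1,0,0.01,0.065,0]]]'

```text
time_s: 7.12
tcp_pos: [0.5052, 0.337, 0.021]
eef_rot: [-180.0, 0.0, -82.9]
contact_force: [0.2, 0.4, -1.0]
gripper_width: 0.0441
gripper_force: 19.8
```

Emit:
drive_tool --increments '[[[-1,0,0,0.008,0],[-1,0,0,0.015,0],[-1,0,0,0.015,0]]]'

```text
time_s: 7.5
tcp_pos: [0.5052, 0.3371, 0.0207]
eef_rot: [-180.0, 0.0, -82.8]
contact_force: [-4.7, -1.5, 13.2]
gripper_width: 0.0439
gripper_force: 19.9
```

Contact. I'll open and rise.

Emit:
drive_tool --increments '[[[0.5,0,0,0,0],[0.5,0,0,0,0],[0.5,0,0,0,0],[0.5,0,0,0,0]]]'

```text
time_s: 8.0
tcp_pos: [0.5052, 0.3369, 0.019]
eef_rot: [180.0, -0.0, -82.9]
contact_force: [0.4, -0.1, 0.3]
gripper_width: 0.0653
gripper_force: 0.0
```

Emit:
drive_tool --increments '[[[0.5,0,0,-0.3,0],[0.5,0,0,-0.7,0],[0.5,0,0,-1,0],[0.5,0,0,-1,0]]]'

```text
time_s: 8.5
tcp_pos: [0.5066, 0.3384, 0.1426]
eef_rot: [-179.7, 0.2, -82.9]
contact_force: [-0.4, 0.2, -0.4]
gripper_width: 0.0658
gripper_force: 0.0
```

```bash
python3 - <<'E'
from plan import *
from h import *
s=r.get_state();p=s["tcp_pos"]*1000;y=s["eef_rot"][2];print(p,y,s["gripper_width"])
b=np.array([525,-97.5,150]);L=[(*(p+(b-p)*k/4),y+(-50.4-y)*min(1,k/3)) for k in range(1,5)]
plan(p,y,L)
E
```

```text
[506.56305488 338.38195375 142.60284128] -82.8526293305611 0.06577499659449816
[0.906, 0.075, -0.015] -0.03 rows>= 1.75  -> [511.2 229.4 144.4] -72.05
[0.876, 0.243, -0.016] -0.03 rows>= 1.75  -> [515.8 120.4 146.3] -61.25
[0.814, 0.403, -0.015] -0.03 rows>= 1.74  -> [520.4  11.5 148.1] -50.45
[0.725, 0.549, -0.016] -0.0 rows>= 1.75  -> [525.  -97.5 150. ] -50.45
```

Emit:
drive_tool --increments '[[[0.5,0.9,0.075,-0.015,-0.03],[0.5,0.9,0.075,-0.015,-0.03]]]'

```text
time_s: 8.75
tcp_pos: [0.5088, 0.2269, 0.14]
eef_rot: [179.9, -0.0, -71.9]
contact_force: [1.3, -0.4, 0.1]
gripper_width: 0.0654
gripper_force: 0.0
```

Emit:
drive_tool --increments '[[[-0.3,0.88,0.24,-0.015,-0.03],[-0.3,0.88,0.24,-0.015,-0.03]]]'

```text
time_s: 9.0
tcp_pos: [0.514, 0.1172, 0.142]
eef_rot: [179.9, 0.0, -61.1]
contact_force: [1.2, 0.7, 1.2]
gripper_width: 0.0514
gripper_force: 0.0
```

Emit:
drive_tool --increments '[[[-0.3,0.81,0.4,-0.015,-0.03],[-0.3,0.81,0.4,-0.015,-0.03]]]'

```text
time_s: 9.25
tcp_pos: [0.5187, 0.0092, 0.1439]
eef_rot: [179.9, 0.0, -50.3]
contact_force: [0.9, 0.1, 0.2]
gripper_width: 0.0331
gripper_force: 0.0
```

Emit:
drive_tool --increments '[[[-0.3,0.72,0.55,-0.015,0],[-0.3,0.72,0.55,-0.015,0],[-0.3,0.72,0.55,-0.015,0],[-0.3,0.72,0.55,-0.015,0]]]'

```text
time_s: 9.75
tcp_pos: [0.523, -0.0977, 0.1457]
eef_rot: [180.0, 0.0, -50.5]
contact_force: [-0.1, -0.2, 0.2]
gripper_width: 0.0307
gripper_force: 0.0
```

```bash
python3 - <<'E'
from h import *
from plan import *
s=r.get_state();p=s["tcp_pos"]*1000;y=s["eef_rot"][2];print(p,y,s["gripper_width"])
plan(p,y,[(525,-97.5,110,-50.4)])
q=capture("side");t=capture("top");a=cv2.resize(q[170:280,300:400],None,fx=4,fy=4,interpolation=3);b=cv2.resize(t[150:260,320:420],None,fx=4,fy=4,interpolation=3)
save("z4.png",np.hstack([a,b]))
E
```

```text
[522.997811   -97.70852346 145.65691425] -50.53821570242808 0.030699700489302803
[0.009, -0.014, 0.297] -0.0 rows>= 0.57  -> [525.  -97.5 110. ] -50.54
```

View pics/z4.png

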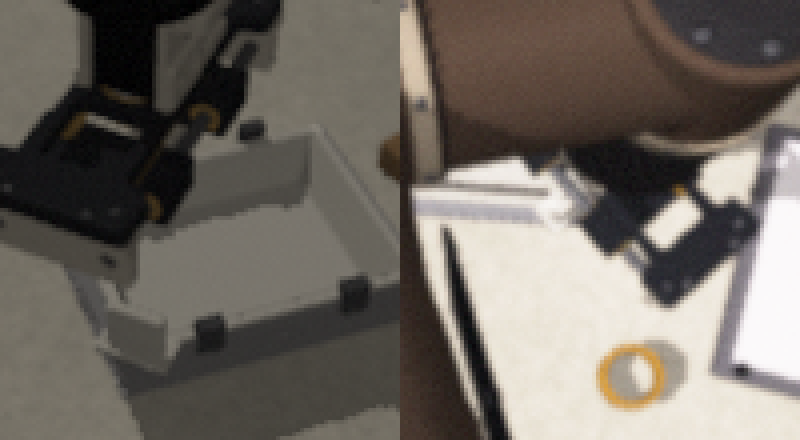

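The side crop shows the tab's top edge from about (105,300) to (168,322), the gripper above it is not yet straddling. I'll triangulate the top edge.

```bash
python3 - <<'E'
from h import *
sp=[[334.4,248.2]];tp=np.array([[282,348]])/5+[304.6,129.6]
print(W("side",sp,.078)*1000,W("top",tp,.078)*1000)
w=np.array([[525,-97.5,78.]])/1000
print(P("side",w),P("top",w),"in crop",(P("side",w)-[300,170])*4)
im=cv2.imread("pics/side0.png").astype(int)
print(im[240:265,322:350].sum(2)//3)
E
```

```text
[[ 526.59811234 -101.42448204   78.        ]] [[524.40493901 -91.54991994  78.        ]]
[[332.96208729 247.20031995]] [[363.06406593 198.96777545]] in crop [[131.84834915 308.80127982]]
[[ 79  78  92 111 115 107  69  72 102 112 111 111 111 110 110 111 111 112
  110 112 110 112 112 111 111 102  76  67]
 [ 80  79  86 105 113 114  96  65  93 112 111 112 111 112 111 110 110 111
  111 111 112 113 111 112 110 107  91  69]
 [ 79  79  80  95 110 116 109  72  79 103 112 110 110 112 111 111 111 111
  111 111 112 112 111 111 111 112 106  92]
 [ 79  79  78  85 105 113 114  96  62  93 112 111 111 111 112 111 111 113
  112 110 111 111 110 111 112 110 112 108]
 [ 78  78  79  78  89 111 116 106  64  82 106 112 112 111 112 112 110 110
  112 112 109 111 110 112 111 111 111 111]
 [ 73  80  80  76  86 108 114 110  92  84  99 113 110 111 111 110 111 110
  111 112 111 112 111 111 111 110 112 113]
 [ 70  77  78  79  90 108 109 113 111 103 105 111 107 108 111 110 111 111
  110 110 112 112 112 111 111 111 111 110]
 [ 66  74  77  80  84  90  90  98 105 110 112 112 108 109 109 105 108 112
  111 111 111 111 11
[... 1312 characters left out ...]
107 107 106  96  72  62  59  63  68  68  73  74  72  69  69  69  68  68
   72  82  89  76  49  46  48  48  49  47]
 [109 108 106 102  88  64  57  47  52  56  59  65  70  72  72  69  70  69
   69  70  64  53  49  49  49  49  49  49]
 [109 108 106 106  99  81  73  58  49  46  46  51  59  65  73  79  74  72
   71  69  60  50  48  48  49  48  49  47]
 [108 107 107 106 104  95  79  64  49  50  49  48  49  54  62  69  67  70
   72  65  51  48  48  48  49  50  49  49]
 [107 107 108 106 104  97  80  62  54  50  48  49  49  49  50  50  53  54
   58  58  49  49  50  50  50  49  49  49]
 [107 109 108 106 106 103  92  67  55  54  49  49  49  48  48  48  49  47
   46  50  48  48  49  49  50  51  55  57]]
```

Emit:
drive_tool --increments '[[[-0.3,0.01,-0.014,0.3,0],[-0.3,0.01,-0.014,0.5,0],[-0.3,0.01,-0.014,0.6,0],[-0.3,0.01,-0.014,0.67,0],[-0.3,0.01,-0.014,0.67,0]]]'

```text
time_s: 10.48
tcp_pos: [0.5256, -0.0971, 0.0659]
eef_rot: [180.0, 0.0, -50.4]
contact_force: [0.2, -0.4, -0.5]
gripper_width: 0.0306
gripper_force: 0.0
```

```bash
python3 - <<'E'
from h import *
s=r.get_state();print(s["tcp_pos"],s["eef_rot"],s["contact_force"],s["gripper_width"])
q=capture("side");a=cv2.resize(q[185:285,300:415],None,fx=5,fy=5,interpolation=3)
save("z5.png",a)
E
```

```text
[ 0.52556653 -0.09713919  0.06593874] [ 1.79985456e+02  2.28650708e-03 -5.04417772e+01] [ 0.15142874 -0.37264928 -0.47397972] 0.030598209934638673
```

View pics/z5.png

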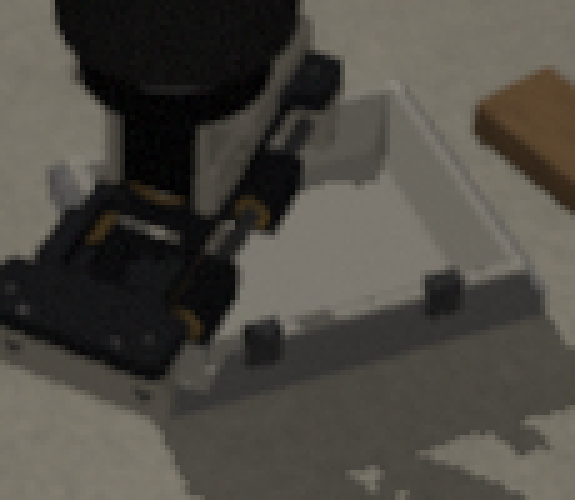

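The fingers are down around the tab at about (190,375), and the tray is undisturbed, with a catch visible at (262,340). I'll close gently.

Emit:
drive_tool --increments '[[[-1,0,0,0,0],[-1,0,0,0,0],[-1,0,0,0,0],[-1,0,0,0,0]]]' --squeeze 12

```text
time_s: 11.02
tcp_pos: [0.5255, -0.0976, 0.0663]
eef_rot: [-180.0, -0.0, -50.5]
contact_force: [-2.4, -0.6, 4.2]
gripper_width: 0.0079
gripper_force: 12.0
```

Emit:
drive_tool --increments '[[[-1,0,0,-0.01,0],[-1,0,0,-0.02,0],[-1,0,0,-0.03,0],[-1,0,0,-0.04,0],[-1,0,0,-0.04,0]]]'

```text
time_s: 11.65
tcp_pos: [0.5253, -0.0974, 0.0707]
eef_rot: [180.0, 0.0, -50.5]
contact_force: [-0.1, 0.6, -3.3]
gripper_width: 0.0083
gripper_force: 12.0
```

```bash
python3 - <<'E'
from h import *
s=r.get_state();print(s["tcp_pos"],s["eef_rot"],s["contact_force"],s["moment"],s["gripper_width"])
E
```

```text
[ 0.52534399 -0.09738068  0.07065363] [ 1.79990865e+02  1.35393708e-02 -5.04780074e+01] [-0.07313745  0.64851139 -3.33403578] [-0.01202212  0.13187816  0.01565257] 0.00829422706925598
```

Emit:
drive_tool --increments '[[[-1,0,-0.003,-0.015,0],[-1,0,-0.006,-0.03,0],[-1,0,-0.009,-0.045,0],[-1,0,-0.012,-0.06,0],[-1,0,-0.012,-0.06,0]]]'

```text
time_s: 12.28
tcp_pos: [0.5265, -0.0966, 0.0781]
eef_rot: [180.0, -0.0, -50.5]
contact_force: [-0.7, -0.4, -2.0]
gripper_width: 0.0083
gripper_force: 12.2
```

```bash
python3 - <<'E'
from h import *
s=r.get_state();print(s["tcp_pos"],s["eef_rot"],s["contact_force"],s["moment"],s["gripper_width"])
q=capture("side");a=cv2.resize(q[185:285,300:415],None,fx=5,fy=5,interpolation=3)
save("z6.png",a)
E
```

```text
[ 0.52652244 -0.09658496  0.07814953] [ 1.79996122e+02 -2.98465935e-03 -5.04765455e+01] [-0.69176353 -0.38618167 -2.04830981] [-0.14521163  0.54778058  0.00090757] 0.008272055136866631
```

View pics/z6.png

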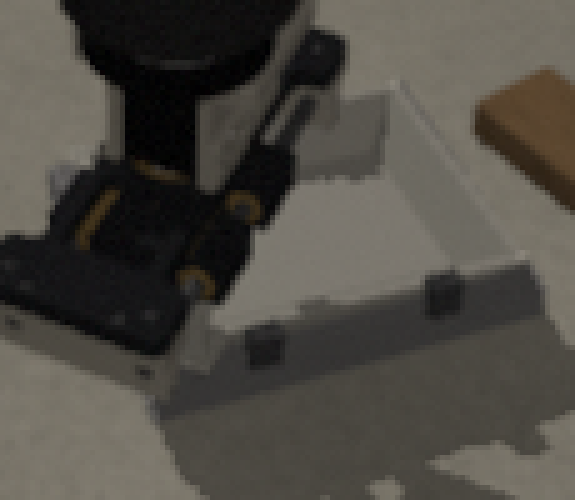

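The near lip has risen over the catch at (262,345), while the far corner at (525,270) hasn't moved. I'll keep peeling.

Emit:
drive_tool --increments '[[[-1,0,-0.004,-0.02,0],[-1,0,-0.008,-0.04,0],[-1,0,-0.012,-0.06,0],[-1,0,-0.016,-0.08,0],[-1,0,-0.016,-0.08,0]]]'

```text
time_s: 12.95
tcp_pos: [0.5283, -0.0953, 0.0879]
eef_rot: [-180.0, -0.0, -50.5]
contact_force: [-0.7, -0.9, -2.5]
gripper_width: 0.0098
gripper_force: 12.3
```

```bash
python3 - <<'E'
from h import *
s=r.get_state();print(s["tcp_pos"],s["eef_rot"],s["contact_force"],s["moment"],s["gripper_width"])
E
```

```text
[ 0.52825601 -0.09531019  0.08786714] [-1.79979971e+02 -1.87065798e-02 -5.04700771e+01] [-0.74826919 -0.90641794 -2.48213407] [-0.48891414  0.41283276  0.0829485 ] 0.00976005362972035
```

Emit:
drive_tool --increments '[[[-1,0,-0.004,-0.02,0],[-1,0,-0.008,-0.04,0],[-1,0,-0.012,-0.06,0],[-1,0,-0.016,-0.08,0],[-1,0,-0.016,-0.08,0]]]'

```text
time_s: 13.58
tcp_pos: [0.5296, -0.0942, 0.0974]
eef_rot: [-180.0, -0.0, -50.5]
contact_force: [-0.2, -1.8, -1.7]
gripper_width: 0.0102
gripper_force: 12.3
```

```bash
python3 - <<'E'
from h import *
s=r.get_state();print(s["tcp_pos"],s["eef_rot"],s["contact_force"],s["moment"],s["gripper_width"])
q=capture("side");t=capture("top");a=cv2.resize(q[175:285,300:415],None,fx=4,fy=4,interpolation=3);b=cv2.resize(t[130:240,310:395],None,fx=4,fy=4,interpolation=3)
save("z7.png",np.hstack([a,b]))
E
```

```text
[ 0.52957956 -0.09416123  0.09737858] [-1.79994821e+02 -9.00025706e-03 -5.04805995e+01] [-0.20075492 -1.81539435 -1.70429401] [-0.73401786  0.46588881 -0.04024618] 0.010232415707096291
```

View pics/z7.png

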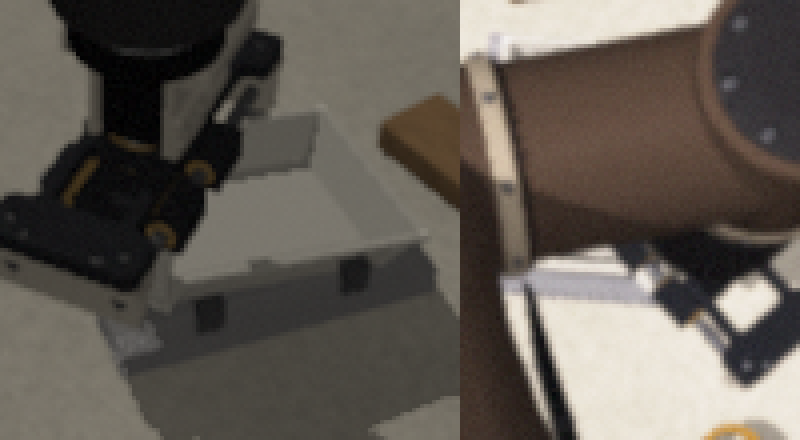

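The lip is now clear of both −y catches, at (210,312) and (355,275). The far corner at (320,108) is still seated. I'll keep going.

Emit:
drive_tool --increments '[[[-1,0,-0.004,-0.03,0],[-1,0,-0.008,-0.06,0],[-1,0,-0.012,-0.09,0],[-1,0,-0.016,-0.12,0],[-1,0,-0.016,-0.12,0]]]'

```text
time_s: 14.3
tcp_pos: [0.5314, -0.0927, 0.112]
eef_rot: [-179.9, -0.0, -50.5]
contact_force: [-0.0, 0.3, -1.4]
gripper_width: 0.0078
gripper_force: 12.0
```

```bash
python3 - <<'E'
from h import *
s=r.get_state();print(s["tcp_pos"],s["eef_rot"],s["contact_force"],s["moment"],s["gripper_width"])
E
```

```text
[ 0.5314354  -0.09269229  0.11203482] [-1.79948049e+02 -2.78935796e-02 -5.04687537e+01] [-0.0352721   0.33125532 -1.38092555] [0.05094829 0.0375194  0.03640255] 0.007753650415430501
```

Emit:
drive_tool --increments '[[[-1,0,0,-0.05,0],[-1,0,0,-0.1,0],[-1,0,0,-0.15,0],[-1,0,0,-0.2,0],[-1,0,0,-0.2,0]]]'

```text
time_s: 14.92
tcp_pos: [0.5314, -0.0928, 0.1362]
eef_rot: [-179.9, -0.0, -50.5]
contact_force: [0.3, -0.2, -1.4]
gripper_width: 0.0079
gripper_force: 12.0
```

```bash
python3 - <<'E'
from h import *
s=r.get_state();print(s["tcp_pos"],s["eef_rot"],s["contact_force"],s["moment"],s["gripper_width"])
q=capture("side");t=capture("top");a=cv2.resize(q[165:285,300:415],None,fx=4,fy=4,interpolation=3);b=cv2.resize(t[130:250,310:390],None,fx=4,fy=4,interpolation=3)
save("z8.png",np.hstack([a,b]))
E
```

```text
[ 0.53140808 -0.09279642  0.13621568] [-1.79941090e+02 -3.66837911e-02 -5.04719538e+01] [ 0.30979515 -0.17402304 -1.39954427] [0.00899839 0.10656029 0.0045231 ] 0.007874906834816005
```

View pics/z8.png

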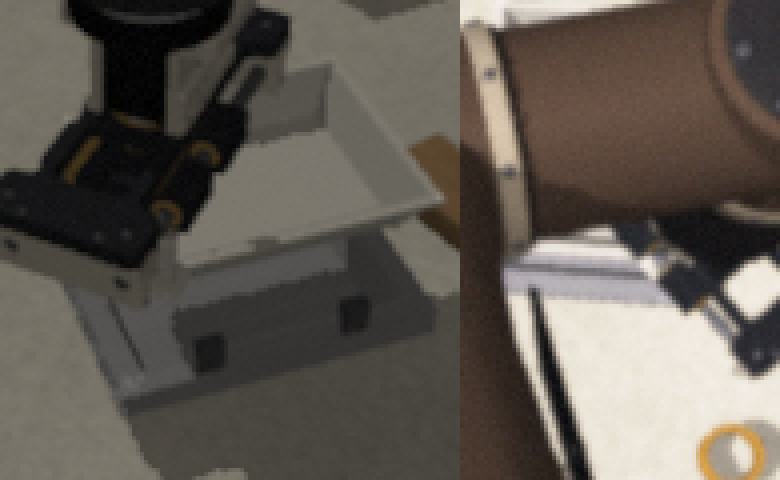

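The liner is free and level, well above the pile, which hasn't moved. I'll firm up the grip and carry it.

```bash
python3 - <<'E'
from plan import *
p=np.array([531.4,-92.8,161]);b=np.array([381.5,-368,161])
plan(p,-50.47,[(*(p+(b-p)*k/4),-50.47) for k in range(1,5)])
E
```

```text
[0.243, 0.606, 0.0] 0.0 rows>= 1.25  -> [ 493.9 -161.6  161. ] -50.47
[0.244, 0.606, 0.0] 0.0 rows>= 1.25  -> [ 456.4 -230.4  161. ] -50.47
[0.243, 0.605, 0.0] 0.0 rows>= 1.25  -> [ 419.  -299.1  161. ] -50.47
[0.244, 0.606, 0.0] 0.0 rows>= 1.25  -> [ 381.5 -368.   161. ] -50.47
```

Emit:
drive_tool --increments '[[[-1,0,0,0,0],[-1,0,0,-0.05,0],[-1,0,0,-0.1,0],[-1,0,0,-0.15,0],[-1,0,0,-0.2,0]]]' --squeeze 30

```text
time_s: 15.65
tcp_pos: [0.5311, -0.0928, 0.1602]
eef_rot: [-180.0, -0.0, -50.5]
contact_force: [0.3, -0.4, -0.9]
gripper_width: 0.008
gripper_force: 30.0
```

Emit:
drive_tool --increments '[[[-1,0.03,0.08,0,0],[-1,0.09,0.22,0,0],[-1,0.16,0.38,0,0],[-1,0.22,0.54,0,0],[-1,0.28,0.7,0,0]]]'

```text
time_s: 16.27
tcp_pos: [0.4866, -0.1738, 0.1595]
eef_rot: [180.0, 0.0, -50.5]
contact_force: [0.1, -0.4, -0.9]
gripper_width: 0.0077
gripper_force: 30.0
```

Emit:
drive_tool --increments '[[[-1,0.07,0.16,0,0],[-1,0.13,0.32,0,0],[-1,0.2,0.48,0,0],[-1,0.26,0.64,0,0],[-1,0.32,0.8,0,0]]]'

```text
time_s: 16.9
tcp_pos: [0.437, -0.2643, 0.1596]
eef_rot: [180.0, -0.0, -50.5]
contact_force: [-0.4, -0.0, -1.2]
gripper_width: 0.0078
gripper_force: 30.0
```

Emit:
drive_tool --increments '[[[-1,0.07,0.18,0,0],[-1,0.14,0.34,0,0],[-1,0.2,0.5,0,0],[-1,0.26,0.65,0,0],[-1,0.3,0.75,0,0]]]'

```text
time_s: 17.52
tcp_pos: [0.3904, -0.3492, 0.1595]
eef_rot: [180.0, 0.0, -50.5]
contact_force: [0.8, -0.2, -1.1]
gripper_width: 0.0074
gripper_force: 30.0
```

Emit:
drive_tool --increments '[[[-1,0.04,0.1,0,0],[-1,0.07,0.17,0,0],[-1,0.07,0.17,0,0],[-1,0.07,0.17,0,0]]]'

```text
time_s: 18.02
tcp_pos: [0.3812, -0.3673, 0.1595]
eef_rot: [-180.0, 0.0, -50.5]
contact_force: [0.5, -0.1, 0.0]
gripper_width: 0.0075
gripper_force: 30.0
```

```bash
python3 - <<'E'
from h import *
s=r.get_state();print(s["tcp_pos"],s["eef_rot"],s["gripper_width"],s["contact_force"])
q=capture("side");t=capture("top")
save("z9.png",np.hstack([q[90:400,200:560],t[120:430,250:520][:280]]) if 0 else np.vstack([q[60:400,160:560],t[60:270,160:560]])[:600])
def pr(C):
    o=np.array([[x,y,48] for x,y in((-87,-67),(87,-67),(87,67),(-87,67))])/1000
E
```

```text
[ 0.38122167 -0.36725969  0.15953765] [-1.79998013e+02  3.10345617e-03 -5.04683229e+01] 0.007466796260348921 [ 0.53622434 -0.08660557  0.00756872]
```

View pics/z9.png

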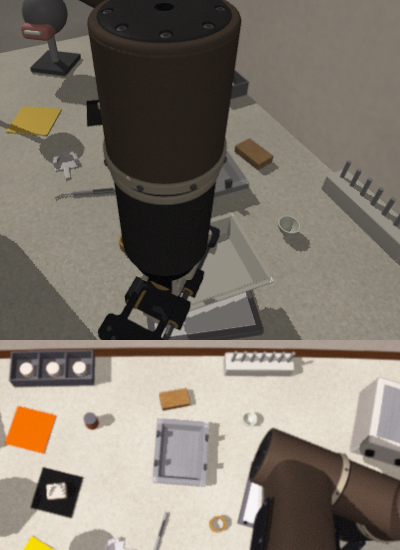

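The pile is in place, the jaw is centred on the black mat, and the liner is held over the viewer, with rim corners in the side image at about (433,340) and (392,275). I'll check those two against the predicted level pose.

```bash
python3 - <<'E'
from h import *
a=np.radians(-5.4);R=np.array([[np.cos(a),-np.sin(a)],[np.sin(a),np.cos(a)]])
for z in(.132,.142,.152):
    c=np.array([[87,-67],[87,67]])/1000@R.T+[.4747,-.3083];print(z,P("side",np.c_[c,[z,z]]).round(1).tolist())
s=r.get_state();print(s["qd"],s["time_s"])
E
```

```text
0.132 [[428.5, 341.7], [390.0, 277.0]]
0.142 [[429.7, 338.6], [390.7, 273.6]]
0.152 [[431.0, 335.4], [391.4, 270.2]]
[ 0.05689756 -0.05504467 -0.0162216   0.02407226 -0.0695741   0.09677441] 18.125
```

Both corners match a level liner with its underside about 90 mm above the viewer. I'll hand it in.

```bash
python3 -c "
from h import *
print(job.close_job())"
```

```text
the job is handed in; nothing more can be done
None
```

The job is handed in at about 18 s of the 56 s: the jaw stands teeth up on the middle of the black mat, the liner was peeled tab corner first with the steel trays left in place, and it is held still and level about 90 mm above the middle of the viewer.

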